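Tip the honey caddy into the serving tray

TASK

Stand the small wooden serving tray squarely under the mouth of the low, wide honey caddy, then press the caddy's brass thumb bar down to tip it just far enough that the flap swings open and both honey pots slide out into the tray, well short of the caddy's end stop. Let the caddy come back level and leave the tray standing there with both pots in it. Do not tip the tall, narrow caddy and do not disturb the steel tumbler.

Things in the scene. Friction and masses are not known exactly. Their poses are not given: they have to be found in the camera images.
- tray: Empty open wooden tray, loose, 0.2 kg, 130 (x) x 120 (y) x 40 mm high, walls and floor 6 mm. Origin: centre of the underside. From its -x side stands a grip tab, 50 mm long (x), 16 mm wide (y), 16 to 40 mm above the table, its middle 88 mm from the origin along -x: pinch it across the 16 mm from above. Starts far left or far right, the tumbler on the other side.
- tray_spot (a point): Point on the table in front of the honey caddy's fixed stand where the tray's centre should stand, its axes along these, tab away from the stand. +x: from here to the stand, z up. The stand's front edge is 79 mm from here along +x (tray then clears it by 14 mm); the caddy's pivot axis 85 mm along +x, 115 mm above the table.
- thumb_bar (a point): Top of the middle of the honey caddy's round brass thumb bar: 12 mm thick, 60 mm long along y, 97 mm to the -y side of the caddy's middle, 151 mm above the table at rest. Press it straight down (it stays within 12 mm of one vertical): 30 mm tips the caddy about 21 degrees, 60 mm 42, 80 mm 57. A spring (3 to 7 N) brings the caddy back level in about 1 s when let go. Axes turn with the caddy.
- honey_caddy (a joint): Tip angle (rad) of the low, wide caddy: dark wood box 115 mm long, 76 wide, 50 high, clear top, mouth with top-hung flap 40 mm in front of its pivot, facing -x of tray_spot. 0: level, at rest; grows as its front goes down; end stop 1.4. Pots slide from about 0.4; 0.6 to 0.9 empties it in a second; past 1.15 is too far.
- honey_pot_1: Sealed plastic honey pot, disc 41 mm in diameter, 20 mm high, 30 g, in the honey caddy near its mouth. Origin: centre of the underside.
- honey_pot_2: The same, behind the first.
- tall_caddy (a joint): Tip angle in rad of the other caddy, tall and narrow (85 x 52 x 100 mm, on a like stand with a like thumb bar), 0 level. Leave it level.
- tumbler: Empty steel tumbler, loose, 72 mm in diameter at the rim, 100 mm high. Origin: centre of the underside. Leave it where it is.
There are look-alikes about, which are no part of the job. Of the things that look like the tray, the larger one is meant.

How it is judged:
By the outcome, as a careful person would: the job done as asked, in the order asked, and still so for the second after the job is handed in, with the robot touching nothing.
It also fails if it takes over 61 s, if anything falls off the work surface, if the arm or the gripper's body presses on something with over 40 N, if the wrist force passes 120 N, or if a joint passes its speed limit or range.

ROBOT

A 6-joint arm with a two-finger parallel gripper is mounted at the origin on the work surface. World frame = base frame: x ahead of the robot, y to its left, z up, the work surface at z = 0. Lengths are in mm, angles in rad, forces in N, time in s.
With the tool pointing down it reaches from about 275 to 725 mm from the base axis. Payload 5.6 kg.
Tool frame: the origin (TCP) lies between the finger pads; the fingertips stand 11 mm ahead of it and the grasp point (between the pads) lies 8 mm behind it; z points along the fingers, y is the line along which they close (so a half turn about z gives the same grasp; the last joint's range is limited). The gripper opens to 85 mm and grips with 20 to 120 N. Pads are 22 mm wide; open, the fingers measure 114 mm over their backs; the gripper's body (76 mm by 85 mm) begins 54 mm behind the grasp point. The pads swing forward as they close: fully open they stand 13 mm farther back than shut.
Start: joints at [-0.947, 0.255, 0.108, 0, -1.424, -0.285], TCP at [182.815, -518.721, 242.283] pointing down, gripper open.
Joint ranges: [-2.95, 2.95], [-1.21, 1.97], [-1.09, 1.5], [-2.87, 1.71], [-2.94, -0.07], [-3.05, 3.05]. Speed limits (rad/s): [2.57, 2.57, 3.14, 3.14, 3.14, 3.14].

INTERFACE

Orientations are given as a 3x3 rotation matrix whose columns are the frame's x, y, z axes.
In Python, from workcell import env gives the robot as it stands.
- The arm moves only by the tool send_rows, never from a script. Its argument "series" is a list of rows, each a list of 3 entries, a list of its own where there are three numbers: the shift along the tool's x, y, z in mm, then the turn, a rotation vector about the tool's x, y, z in degrees, then the gripper command: -1 is fully open, 1 is shut, values between are in proportion. In form: [[[x, y, z], [rx, ry, rz], jaw], ...]. A call has 1 to 5 rows; each row is the pose to reach, as a shift and turn from the pose commanded when the call began, along the tool's axes at that moment; what a row does not reach only later rows make up. A row lasts 1/10 s, in which the tool goes at most 50 mm and 8.59 degrees, less where a joint would pass 70% of its speed; a pose out of reach is approached as far as the arm can. A call with a gripper value outside its range is refused whole. The fingers move at their own pace and stop on an object; "grip_force" is the grip in N (left out, the last holds). Time passes only in rows, so rows that repeat a pose let the fingers close. It gives the time, the measured TCP pose, the force, the opening and the grip force at its end, in the units of the state.
- env.read_state(): the state, without advancing time (a new reading comes with each control period).
- env.camera(name): name is "side" or "top" or "wrist"; returns the picture (480x640x3 uint8, red, green, blue); there is no depth.
- env.get_calibration(name): a dict with "K" (3x3 intrinsics, pixels), "R" (3x3) and "t" (3): a world point X has camera coordinates R X + t. Camera axes: x right, y down, z forward; pixel columns grow to the right and rows downward; lengths in mm; the calibration is good to about 2 mm. A picture is of the moment at which its call begins: read the wrist's pose just before it. get_calibration takes no time and is no camera call; for the wrist camera it gives the pose at the moment of the call.
- env.job_done(): hands the job in; it is judged then, once.
The state is a dict: "time": time; "joint_pos": joint angles; "joint_velocities": joint speeds; "joint_torque": joint torques, N m; "tcp_pos": TCP position; "ee_rot": TCP orientation; "wrist_force": force on the tool from outside, world axes, zero at the start; "torque": the same for the moment, N m; "width": opening from 0.0 (shut) to 1.0 (fully open); "gripper_force": force on a finger pad.
Only numpy, scipy, OpenCV 4.12 (cv2) and the standard library are available. Lean on these libraries where they do the work, as an engineer would, in place of code of your own. Each camera call takes 0.05 s, during which the arm holds its last target. There are 200 camera calls.

## Working session

There is one attempt and no reset: what is moved stays moved. The work goes in short steps, Python scripts to look and compute and a tool call to move; the robot and the scene stay as the last step left them, time stands still between calls to the robot, and variables do not carry over. Pictures are saved under pics/ and viewed, at most 10 in all, crops included, and the job is handed in when it is done.

Besides the shell and the picture viewer there is one more tool, called after "Call:" as a command line: name --argument value ..., lists and objects as JSON in quotes. send_rows: Moves the arm, as the interface text tells. Its arguments: {"type":"object","properties":{"series":{"type":"array","items":{"type":"array"}},"grip_force":{"type":"number"}},"required":["series"]}

```bash
mkdir -p pics; ls; python3 - <<'E'
from workcell import env
import cv2,numpy as np
for n in ["top","side"]:
    c=env.get_calibration(n); print(n,np.round(c["K"],1).tolist(),np.round(c["R"],3).tolist(),np.round(c["t"],1).tolist())
    cv2.imwrite(f"pics/{n}0.png",env.camera(n)[:,:,::-1])
s=env.read_state(); print(s)
E
```

```text
pics
top [[483.2, 0.0, 319.0], [0.0, 483.2, 242.6], [0.0, 0.0, 1.0]] [[0.007, -1.0, -0.01], [-0.989, -0.005, -0.149], [0.149, 0.011, -0.989]] [-5.9, 456.8, 949.6]
side [[510.2, 0.0, 317.5], [0.0, 510.2, 235.6], [0.0, 0.0, 1.0]] [[-0.874, -0.486, -0.001], [-0.337, 0.607, -0.72], [0.351, -0.629, -0.694]] [400.7, 237.2, 933.6]
{'time': 0.1, 'joint_pos': array([-9.47385690e-01,  2.55670032e-01,  1.07164059e-01, -3.93265074e-04,
       -1.42386129e+00, -2.84604513e-01]), 'joint_velocities': array([-0.00133492, -0.00295028,  0.00259099,  0.00118488,  0.00070013,
       -0.00164498]), 'joint_torque': array([-1.75550809e-03, -3.87603128e+01,  2.38476133e+01,  5.37791446e+00,
       -3.76675438e-03, -6.96171440e-06]), 'tcp_pos': array([ 182.71896533, -518.34107911,  241.51191309]), 'ee_rot': array([[-9.43171352e-01, -3.32306244e-01, -6.01268872e-04],
       [-3.32306781e-01,  9.43170157e-01,  1.50253747e-03],
       [ 6.77962745e-05,  1.61695602e-03, -9.99998690e-01]]), 'wrist_force': array([-0.42937918,  0.13146269,  0.99300008]), 'torque': array([-0.03416817, -0.00590313, -0.02637619]), 'gripper_force': 0.0, 'width': 1.0005897117566789}
```

View pics/top0.png

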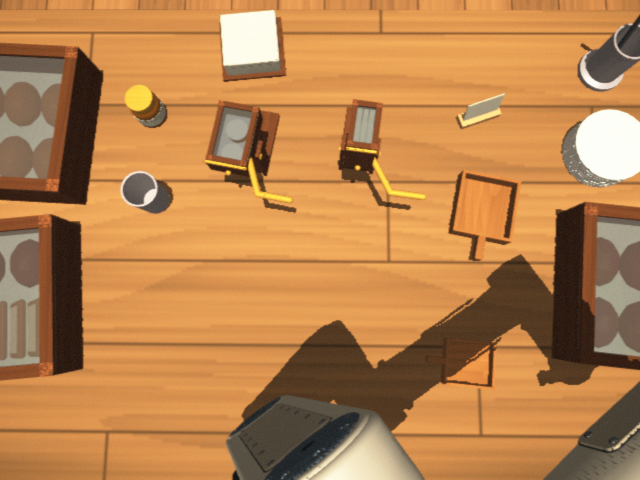

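View pics/side0.png

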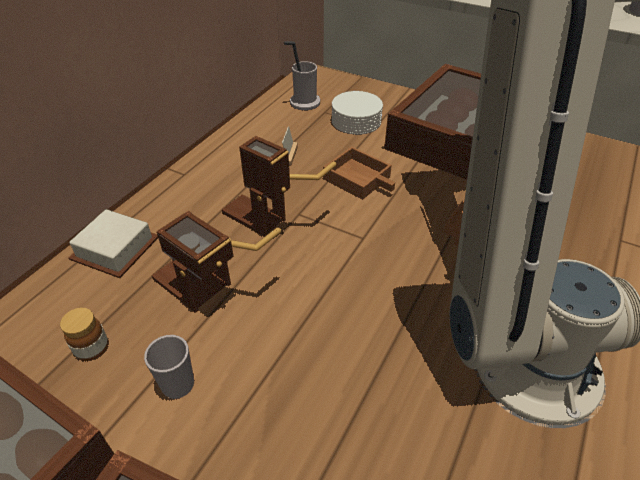

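Top view:
- **Tray candidates:** the large tray at (483,208) and a smaller one in shadow at (468,362). I choose the larger.
- **Caddies:** low and wide at (235,135) with its bar end near (275,198); tall and narrow at (362,135) with its bar near (408,196). I choose the left one.
- **Tumbler:** (147,192). The yellow jar at (142,100) and the cup at top right are look-alikes.

Next I check the choice in one close crop.

```bash
python3 - <<'E'
import cv2,numpy as np
a=cv2.imread("pics/top0.png")
A=cv2.resize(a[90:220,195:305],None,fx=4.5,fy=4.5,interpolation=cv2.INTER_CUBIC)
B=cv2.resize(a[160:270,440:530],None,fx=3,fy=3,interpolation=cv2.INTER_CUBIC)
im=np.zeros((600,800,3),np.uint8); im[:585,:495]=A; im[:330,500:770]=B
cv2.imwrite("pics/crop0.png",im)
E
```

```text
(no output)
```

View pics/crop0.png

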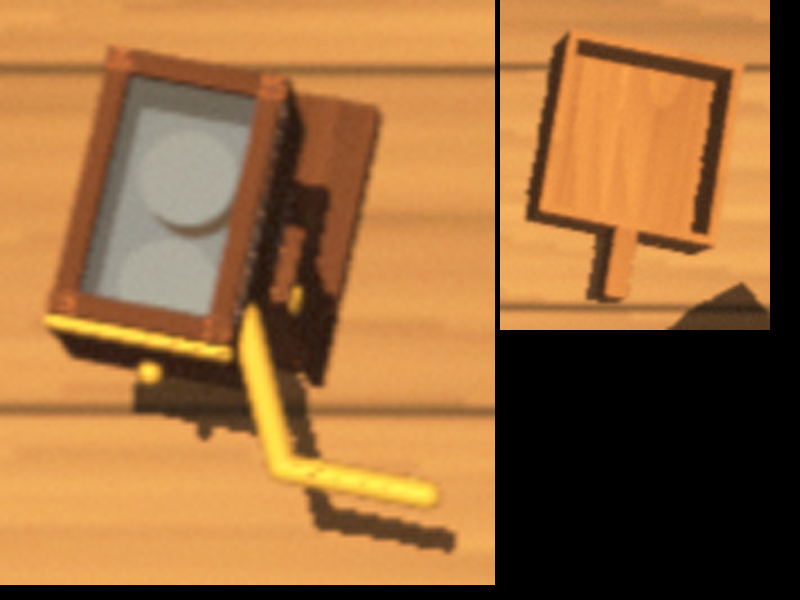

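The crop confirms it. The low caddy has a wide clear top with two round pots; its bar ends are at top px (257,194) and (291,200). The larger tray has rim corners around (464,172), (522,182), (511,240) and (453,232), with its tab end at about (480,258).

```bash
cat > h.py <<'E'
import numpy as np
from scipy.optimize import least_squares
from workcell import env
def proj(P,c):
    q=np.asarray(P)@np.array(c["R"]).T+c["t"]; q=q@np.array(c["K"]).T; return q[:,:2]/q[:,2:]
def ray(uv,z,c):
    R,t=np.array(c["R"]),np.array(c["t"]); d=R.T@np.linalg.solve(c["K"],[*uv,1]); o=-R.T@t
    return o+d*(z-o[2])/d[2]
def W(p,L):
    L=np.asarray(L,float); s,k=np.sin(p[2]),np.cos(p[2])
    return np.c_[p[0]+k*L[:,0]-s*L[:,1],p[1]+s*L[:,0]+k*L[:,1],L[:,2]]
def fit(f,px,c,p0):
    r=least_squares(lambda p:(proj(f(p),c)-px).ravel(),p0,loss="soft_l1"); return r.x,np.round(r.fun.reshape(-1,2),1)
E
python3 - <<'E'
from h import *
c=env.get_calibration("top")
A=lambda u,v:(195+u/4.5,90+v/4.5); B=lambda u,v:(440+(u-500)/3,160+v/3)
px=np.array([A(110,48),A(287,82),A(230,350),A(52,310),A(280,468),A(432,493),])
f=lambda p:W(p,[[160,38,p[3]],[160,-38,p[3]],[45,-38,p[3]],[45,38,p[3]],[p[4],-67,145],[p[4],-127,145]])
print(fit(f,px,c,[480,150,-.1,150,30]))
px=np.array([B(572,35),B(745,67),B(714,240),B(538,215),B(634,297),B(609,297)])
g=lambda p:W(p,[[65,60,40],[65,-60,40],[-65,-60,40],[-65,60,40],[-113,-8,40],[-113,8,40]])
print(fit(g,px,c,[480,-300,-.1]))
print(ray((147,205),0,c),ray((140,188),100,c)); 
print(-np.array(c["R"]).T@c["t"])
w=env.get_calibration("wrist"); s=env.read_state();R=np.array(w["R"]);E=s["ee_rot"]
print(np.round(R@E,2), np.round(E.T@(-R.T@w["t"]-s["tcp_pos"])),w["K"][0])
E
```

```text
(array([ 5.40183347e+02,  1.74272580e+02, -1.80941096e-01,  1.57017591e+02,
        1.97116444e+00]), array([[-0. ,  0.4],
       [ 0.5, -0.1],
       [ 0.3, -1. ],
       [-0.7,  0.6],
       [ 0.8, -0.2],
       [-1. ,  0.2]]))
(array([ 5.33445628e+02, -3.47418531e+02, -1.87342726e-01]), array([[-0.5, -1.4],
       [-0.2, -1.4],
       [ 1.6,  2.4],
       [ 1.2, -0.5],
       [-0.8,  1.7],
       [-0.4,  0.2]]))
[541.57584002 365.88458258   0.        ] [552.26062758 343.77311109 100.        ]
[ 310.17502004  -14.2984925  1006.94808349]
[[ 0.    1.    0.  ]
 [-0.95  0.   -0.3 ]
 [-0.3  -0.    0.95]] [  77.    0. -132.] [359.42574456   0.         325.55875047]
```

Call:
send_rows --series '[[[-50,15,15],[0,0,8],-1],[[-100,30,30],[0,0,16],-1],[[-150,45,45],[0,0,24],-1],[[-200,60,60],[0,0,30],-1],[[-250,75,75],[0,0,30],-1]]'

```text
time: 0.6
tcp_pos: [369.1, -382.1, 175.6]
ee_rot: [[-0.982, 0.188, -0.0], [0.188, 0.982, 0.0], [0.0, 0.0, -1.0]]
wrist_force: [0.3, -1.7, 0.4]
width: 1.002
gripper_force: 0.0
```

```bash
python3 - <<'E'
from h import *
s=env.read_state(); print(s["tcp_pos"],s["ee_rot"],s["time"])
T=W([533.4,-347.4,-.187],[[-88,0,0]])[0]; T[2]=150
print(s["ee_rot"].T@(T-s["tcp_pos"]))
E
```

```text
[ 369.12171101 -382.12320812  175.62833013] [[-9.82254288e-01  1.87553767e-01 -3.13191054e-04]
 [ 1.87553667e-01  9.82254304e-01  3.21818626e-04]
 [ 3.67991556e-04  2.57367595e-04 -9.99999899e-01]] 0.6
[-66.8601486   64.76437724  25.620397  ]
```

Call:
send_rows --series '[[[-34,32,5],[0,0,0],-1],[[-67,65,10],[0,0,0],-1],[[-67,65,10],[0,0,0],-1],[[-67,65,10],[0,0,0],-1]]'

```text
time: 1.0
tcp_pos: [446.3, -331.1, 165.6]
ee_rot: [[-0.983, 0.182, -0.002], [0.182, 0.983, 0.001], [0.002, 0.0, -1.0]]
wrist_force: [-0.1, -0.1, 0.1]
width: 1.002
gripper_force: 0.0
```

```bash
python3 - <<'E'
from h import *
import cv2,pickle
s=env.read_state(); c=env.get_calibration("wrist"); im=env.camera("wrist")
pickle.dump((s,c),open("w1.pkl","wb"))
print(s["tcp_pos"])
g=[[65,60,40],[65,-60,40],[-65,-60,40],[-65,60,40],[-113,-8,40],[-113,8,40]]
print(proj(W([533.4,-347.4,-.187],g),c).round())
cv2.imwrite("pics/w1.png",im[:,:,::-1])
E
```

```text
[ 446.34196921 -331.07295034  165.58766693]
[[394. 402.]
 [257. 402.]
 [248. 263.]
 [404. 264.]
 [315. 202.]
 [337. 202.]]
```

View pics/w1.png

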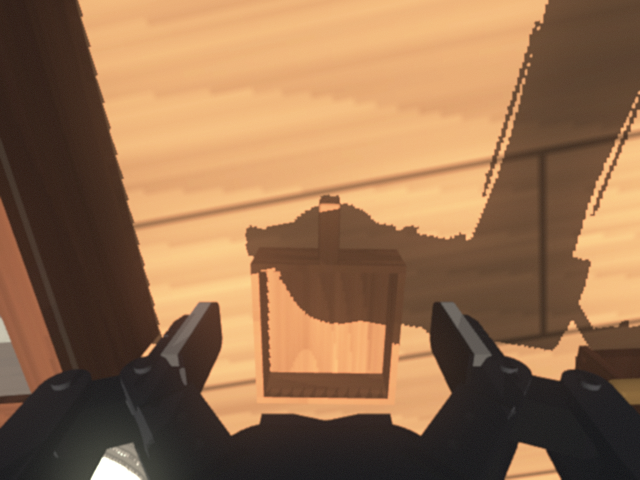

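Wrist view: the tray lies between the fingers, with near rim corners at (251,268) and (405,268), far rim at about (258..394,402), and tab at columns 319–341 ending at row 203. That is about 2 mm in tool +y from the prediction, so I descend and grip.

Call:
send_rows --series '[[[0,2,45],[0,0,0],-1],[[0,2,90],[0,0,0],-1],[[0,2,120],[0,0,0],-0.2],[[0,2,143],[0,0,0],-0.2],[[0,2,143],[0,0,0],-0.2]]' --grip_force 35

```text
time: 1.55
tcp_pos: [442.9, -329.8, 20.4]
ee_rot: [[-0.982, 0.186, -0.006], [0.186, 0.982, 0.003], [0.007, 0.002, -1.0]]
wrist_force: [-0.5, 0.5, -0.5]
width: 0.604
gripper_force: 0.0
```

Call:
send_rows --series '[[[0,0,0],[0,0,0],0.3],[[0,0,0],[0,0,0],1],[[0,0,0],[0,0,0],1],[[0,0,0],[0,0,0],1],[[0,0,0],[0,0,0],1]]'

```text
time: 2.05
tcp_pos: [447.2, -330.8, 25.4]
ee_rot: [[-0.983, 0.183, 0.003], [0.183, 0.983, -0.002], [-0.003, -0.001, -1.0]]
wrist_force: [-1.7, 0.3, 6.9]
width: 0.181
gripper_force: 38.0
```

Call:
send_rows --series '[[[0,0,-15],[0,0,0],1],[[0,0,-45],[0,0,0],1],[[5,0,-85],[0,0,0],1],[[20,10,-125],[0,0,0],1],[[40,30,-160],[0,0,0],1]]'

```text
time: 2.55
tcp_pos: [412.2, -293.4, 185.2]
ee_rot: [[-0.983, 0.185, 0.001], [0.185, 0.983, -0.0], [-0.001, -0.0, -1.0]]
wrist_force: [0.0, 0.3, -1.8]
width: 0.183
gripper_force: 36.8
```

Call:
send_rows --series '[[[20,30,-25],[0,0,0],1],[[40,65,-35],[0,0,0],1],[[60,102,-35],[0,0,0],1],[[80,140,-35],[0,0,0],1],[[100,178,-35],[0,0,0],1]]'

```text
time: 3.05
tcp_pos: [345.5, -98.4, 218.4]
ee_rot: [[-0.983, 0.185, 0.0], [0.185, 0.983, 0.001], [0.0, 0.001, -1.0]]
wrist_force: [1.1, 0.9, -2.5]
width: 0.181
gripper_force: 36.8
```

Call:
send_rows --series '[[[20,38,0],[0,0,0],1],[[40,76,0],[0,0,0],1],[[60,114,0],[0,0,0],1],[[80,152,0],[0,0,0],1],[[100,190,0],[0,0,0],1]]'

```text
time: 3.55
tcp_pos: [282.0, 106.5, 218.6]
ee_rot: [[-0.983, 0.184, 0.0], [0.184, 0.983, 0.002], [0.0, 0.002, -1.0]]
wrist_force: [1.6, 0.9, -2.5]
width: 0.18
gripper_force: 36.8
```

```bash
python3 - <<'E'
from h import *
s=env.read_state(); print(s["tcp_pos"],s["wrist_force"],s["width"])
for d in(-160,0):
  T=W([540.2,174.3,-.181],[[d-88,0,0]])[0]; T[2]=220
  print(T,(s["ee_rot"].T@(T-s["tcp_pos"])).round(1))
E
```

```text
[282.02710594 106.5264933  218.58428177] [ 1.64583901  0.86022528 -2.4511051 ] 0.17966142383919523
[296.25128551 218.94330521 220.        ] [  6.7 113.1  -1.2]
[453.63755292 190.14117281 220.        ] [-153.3  113.7   -1.2]
```

Call:
send_rows --series '[[[2,35,0],[0,0,0],1],[[4,70,0],[0,0,0],1],[[6,100,0],[0,0,0],1],[[7,113,0],[0,0,0],1],[[7,113,0],[0,0,0],1]]'

```text
time: 4.05
tcp_pos: [297.1, 218.6, 218.1]
ee_rot: [[-0.983, 0.182, -0.001], [0.182, 0.983, -0.0], [0.001, -0.001, -1.0]]
wrist_force: [-0.6, -0.9, -3.0]
width: 0.179
gripper_force: 36.8
```

```bash
python3 - <<'E'
from h import *
import cv2
s=env.read_state(); c=env.get_calibration("wrist"); im=env.camera("wrist")
print(s["tcp_pos"])
L=[[160,38,157],[160,-38,157],[45,-38,157],[45,38,157],[2,-67,145],[2,-127,145],[79,0,0]]
print(proj(W([540.2,174.3,-.181],L),c).round())
T=W([s["tcp_pos"][0],s["tcp_pos"][1],-.185],[[23,60,s["tcp_pos"][2]+18],[23,-60,s["tcp_pos"][2]+18],[153,-60,s["tcp_pos"][2]+18]])
print(proj(T,c).round())
cv2.imwrite("pics/w2.png",im[:,:,::-1])
E
```

```text
[297.08283229 218.59551067 218.06552362]
[[369. 681.]
 [285. 681.]
 [281. 598.]
 [373. 598.]
 [245. 545.]
 [171. 545.]
 [327. 460.]]
[[482. 398.]
 [171. 397.]
 [204. 614.]]
```

View pics/w2.png

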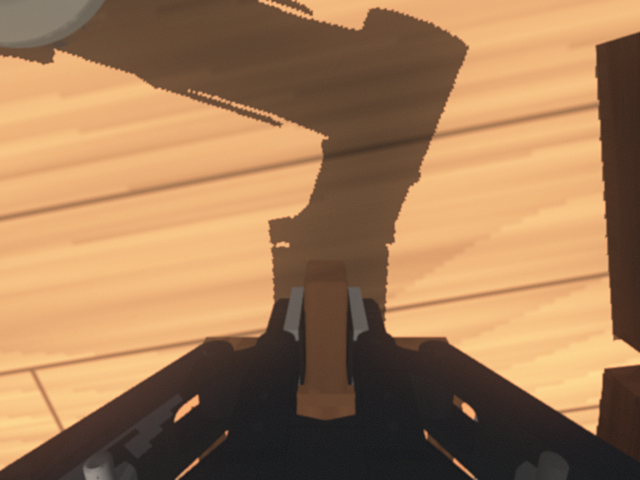

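The tab (columns 305–347, rows 262–415) sits squarely between the pads. I lower to just above the table and then slide under the mouth.

Call:
send_rows --series '[[[0,0,40],[0,0,0],1],[[0,0,85],[0,0,0],1],[[0,0,130],[0,0,0],1],[[0,0,165],[0,0,0],1],[[0,0,185],[0,0,0],1]]'

```text
time: 4.6
tcp_pos: [296.3, 214.9, 31.3]
ee_rot: [[-0.983, 0.186, -0.002], [0.186, 0.983, -0.003], [0.002, -0.003, -1.0]]
wrist_force: [0.3, 0.2, -1.2]
width: 0.18
gripper_force: 36.7
```

Call:
send_rows --series '[[[0,0,3],[0,0,0],1],[[-20,0,3],[0,0,0],1],[[-50,0,3],[0,0,0],1],[[-80,0,3],[0,0,0],1],[[-100,0,3],[0,0,0],1]]'

```text
time: 5.1
tcp_pos: [398.3, 199.1, 32.2]
ee_rot: [[-0.983, 0.185, 0.003], [0.185, 0.983, 0.002], [-0.002, 0.002, -1.0]]
wrist_force: [-0.0, 0.2, -2.3]
width: 0.18
gripper_force: 36.8
```

```bash
python3 - <<'E'
from h import *
import cv2
s=env.read_state(); im=env.camera("top"); s=env.read_state(); print(s["tcp_pos"],s["wrist_force"],s["time"])
T=W([540.2,174.3,-.181],[[-88,0,0]])[0]; T[2]=30
print((s["ee_rot"].T@(T-s["tcp_pos"])).round(1), np.degrees(np.arctan2(s["ee_rot"][1,0],-s["ee_rot"][0,0])))
cv2.imwrite("pics/t2.png",cv2.resize(im[80:260,150:340,::-1],None,fx=3.3,fy=3.3,interpolation=cv2.INTER_CUBIC))
E
```

```text
[400.3661719  199.31059595  32.32935909] [ 3.8005137   0.78736999 -3.14931475] 5.15
[-54.    0.8   2.5] 10.630980223717811
```

View pics/t2.png

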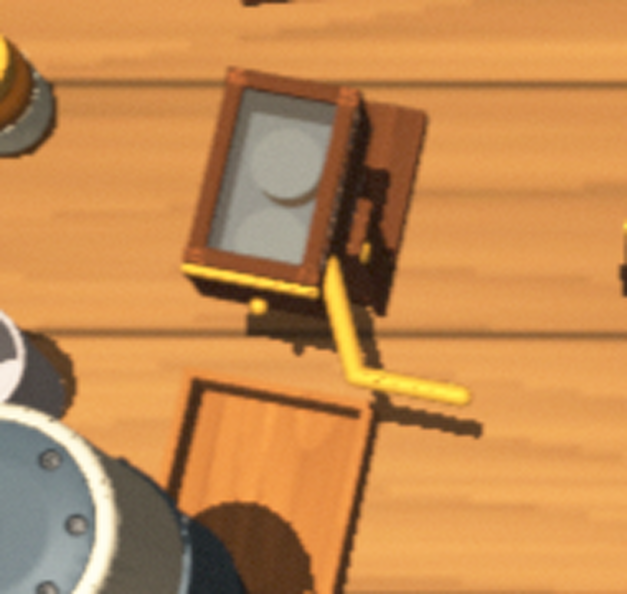

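The top crop shows the tray's front rim corners at (190,376) and (374,408), squarely in front of the caddy mouth. Now I check the offset.

```bash
python3 - <<'E'
from h import *
c=env.get_calibration("top"); p=[540.2,174.3,-.181]
k,s=np.cos(p[2]),np.sin(p[2]); R=np.array([[k,s],[-s,k]])
for uv,z in [((190,376),48),((374,408),48),((185,266),151),((318,292),151),((357,379),145),((465,396),145),((427,110),8),((385,313),8),((238,68),157),((360,90),157)]:
    q=(150+(uv[0]-1)/3.3,80+(uv[1]-1)/3.3); P=ray(q,z,c); print(uv,P.round(),(R@(P[:2]-p[:2])).round(1))
E
```

```text
(190, 376) [555. 226.  48.] [ 5.2 53. ]
(374, 408) [535. 111.  48.] [  6.3 -63.2]
(185, 266) [592. 205. 151.] [45.  39.6]
(318, 292) [577. 130. 151.] [ 44.  -36.7]
(357, 379) [529. 108. 145.] [  0.6 -67.1]
(465, 396) [519.  48. 145.] [   2.2 -128. ]
(427, 110) [746.  86.   8.] [218.5 -49.8]
(385, 313) [607. 111.   8.] [ 77.6 -50.6]
(238, 68) [706. 178. 157.] [162.3  33.9]
(360, 90) [693. 109. 157.] [162.  -36.7]
```

Call:
send_rows --series '[[[-15,1,0],[0,0,0],1],[[-35,3,0],[0,0,0],1],[[-50,5,0],[0,0,0],1],[[-58,5,0],[0,0,0],1],[[-58,5,0],[0,0,0],1]]'

```text
time: 5.65
tcp_pos: [454.5, 193.3, 31.3]
ee_rot: [[-0.983, 0.185, 0.001], [0.185, 0.983, 0.001], [-0.001, 0.001, -1.0]]
wrist_force: [-0.1, -0.4, -1.9]
width: 0.172
gripper_force: 36.7
```

Call:
send_rows --series '[[[0,0,2],[0,0,0],1],[[0,0,4],[0,0,0],1],[[0,0,5],[0,0,0],1],[[0,0,5],[0,0,0],1]]'

```text
time: 6.05
tcp_pos: [453.3, 193.6, 25.6]
ee_rot: [[-0.983, 0.183, 0.0], [0.183, 0.983, -0.0], [-0.0, -0.0, -1.0]]
wrist_force: [-2.2, -0.8, 1.7]
width: 0.183
gripper_force: 37.3
```

```bash
python3 - <<'E'
from h import *
import cv2
im=env.camera("top"); im2=env.camera("side"); s=env.read_state(); print(s["tcp_pos"],s["wrist_force"],s["time"])
a=cv2.resize(im[110:290,150:300],(400,480),interpolation=cv2.INTER_CUBIC)
b=cv2.resize(im2[190:370,80:230],(400,480),interpolation=cv2.INTER_CUBIC)
cv2.imwrite("pics/t3.png",np.hstack([a,b])[:,:,::-1])
E
```

```text
[453.51470869 193.67804702  25.62351043] [-2.674388    0.07335006  0.55492944] 6.15
```

View pics/t3.png

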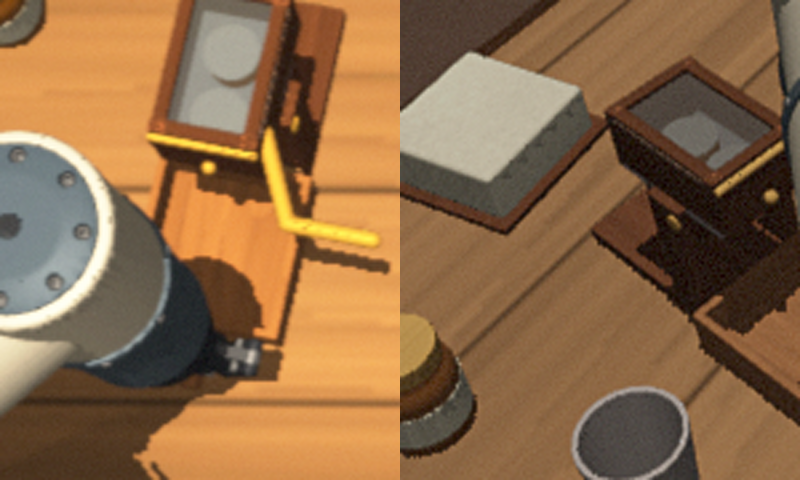

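The side half shows the tray on the table with its front corner beside the stand (700,310). In the top half the tray sits under the mouth. I release, lift and check without the arm in the way.

Call:
send_rows --series '[[[0,0,0],[0,0,0],0.4],[[0,0,0],[0,0,0],0.3],[[0,0,0],[0,0,0],0.3],[[0,0,-15],[0,0,0],0.3],[[0,0,-45],[0,0,0],0.3]]'

```text
time: 6.65
tcp_pos: [452.2, 192.5, 68.9]
ee_rot: [[-0.983, 0.184, -0.004], [0.184, 0.983, -0.003], [0.004, -0.004, -1.0]]
wrist_force: [0.1, -0.6, 1.4]
width: 0.35
gripper_force: 0.0
```

Call:
send_rows --series '[[[0,0,-40],[0,0,0],1],[[0,0,-85],[0,0,0],1],[[30,-25,-130],[0,0,0],1],[[50,-60,-150],[0,0,0],1],[[70,-105,-150],[0,0,0],1]]'

```text
time: 7.15
tcp_pos: [367.9, 105.6, 223.7]
ee_rot: [[-0.983, 0.182, 0.006], [0.182, 0.983, 0.003], [-0.006, 0.004, -1.0]]
wrist_force: [0.3, -1.2, 0.3]
width: -0.004
gripper_force: 0.0
```

Call:
send_rows --series '[[[20,-45,0],[0,0,0],1],[[30,-90,0],[0,0,0],1],[[30,-130,0],[0,0,0],1],[[30,-150,0],[0,0,0],1]]'

```text
time: 7.55
tcp_pos: [308.7, -38.8, 220.7]
ee_rot: [[-0.983, 0.185, 0.002], [0.185, 0.983, 0.0], [-0.002, 0.001, -1.0]]
wrist_force: [1.4, 0.7, 0.7]
width: 0.0
gripper_force: 0.0
```

```bash
python3 - <<'E'
from h import *
import cv2
im=env.camera("top"); s=env.read_state(); print(s["tcp_pos"],s["wrist_force"],s["time"],s["width"])
cv2.imwrite("pics/t4.png",cv2.resize(im[90:270,180:330,::-1],None,fx=3.3,fy=3.3,interpolation=cv2.INTER_CUBIC))
E
```

```text
[308.5339694  -39.83574969 220.63458979] [-1.40486994 -0.39028092 -0.18596806] 7.6 -0.001763229041972575
```

View pics/t4.png

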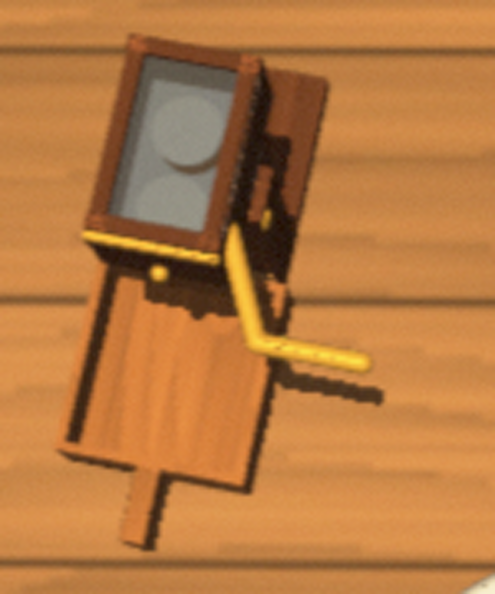

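The tray stands under the mouth: near rim corners (62,450) and (248,490), tab end at (122–153,544). The bar runs from (258,345) to (366,362). Next I put these into the spot frame and work out the bar approach.

```bash
python3 - <<'E'
from h import *
c=env.get_calibration("top"); p=[540.2,174.3,-.181]
k,s=np.cos(p[2]),np.sin(p[2]); R=np.array([[k,s],[-s,k]])
for uv,z in [((62,450),40),((248,489),40),((123,544),40),((152,547),40),((285,290),40)]:
    q=(180+(uv[0]-1)/3.3,90+(uv[1]-1)/3.3); P=ray(q,z,c); print(uv,(R@(P[:2]-p[:2])).round(1))
s=env.read_state()
B=W(p,[[2,-97,220]])[0]; print(B,(s["ee_rot"].T@(B-s["tcp_pos"])).round(1))
E
```

```text
(62, 450) [-62.8  58.1]
(248, 489) [-65.4 -60.1]
(123, 544) [-113.     8.2]
(152, 547) [-111.5   -9.7]
(285, 290) [ 62.5 -56.9]
[524.70603558  78.52454873 220.        ] [-190.5  156.3    0.8]
```

The tray sits within about 2 mm of the spot and square to it. I go above the bar with the fingers shut.

Call:
send_rows --series '[[[-40,32,0],[0,0,0],1],[[-80,64,0],[0,0,0],1],[[-120,96,0],[0,0,0],1],[[-158,127,0],[0,0,0],1],[[-188,151,0],[0,0,0],1]]'

```text
time: 8.1
tcp_pos: [524.5, 78.3, 219.7]
ee_rot: [[-0.983, 0.184, -0.0], [0.184, 0.983, -0.0], [0.0, -0.0, -1.0]]
wrist_force: [0.2, 0.5, -0.6]
width: -0.005
gripper_force: 0.0
```

Call:
send_rows --series '[[[0,0,15],[0,0,0],1],[[0,0,35],[0,0,0],1],[[0,0,48],[0,0,0],1],[[0,0,48],[0,0,0],1],[[0,0,48],[0,0,0],1]]'

```text
time: 8.6
tcp_pos: [522.7, 77.1, 172.7]
ee_rot: [[-0.983, 0.184, 0.0], [0.184, 0.983, -0.0], [-0.0, -0.0, -1.0]]
wrist_force: [0.2, -1.1, -0.2]
width: 0.0
gripper_force: 0.0
```

```bash
python3 - <<'E'
from h import *
import cv2
p=[540.2,174.3,-.181]
im=env.camera("top"); im2=env.camera("side"); s=env.read_state(); print(s["tcp_pos"],s["wrist_force"],s["time"],s["width"])
B=W(p,[[0,-102,100]])[0]; print((s["ee_rot"].T@(B-s["tcp_pos"])).round(1))
a=cv2.resize(im[110:290,180:330],(400,480),interpolation=cv2.INTER_CUBIC)
b=cv2.resize(im2[170:350,140:290],(400,480),interpolation=cv2.INTER_CUBIC)
cv2.imwrite("pics/t5.png",np.hstack([a,b])[:,:,::-1])
E
```

```text
[523.02636432  77.24004891 173.42979544] [-0.10757057  0.14257115  1.00825363] 8.7 0.0019484138154135745
[ 0.7 -3.5 73.4]
```

View pics/t5.png

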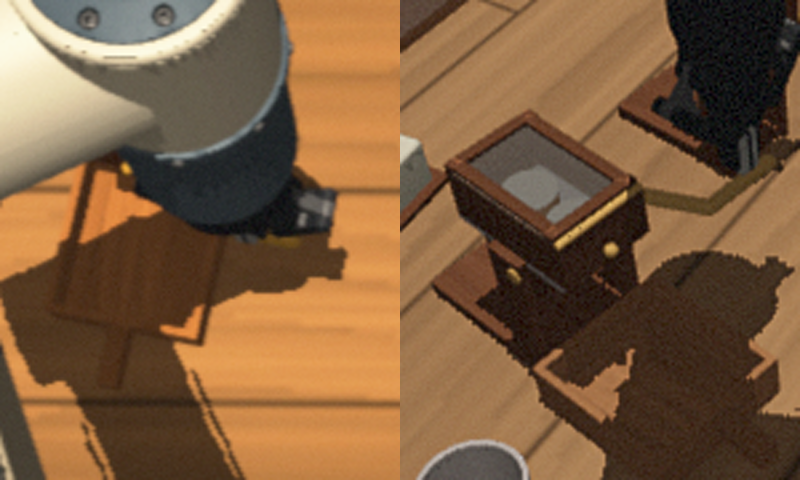

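The side half shows the shut fingertips at (748,165), just above the middle of the bar, which runs from (710,208) to (790,150). The tray is below the mouth. Pressing now.

Call:
send_rows --series '[[[0,-2,8],[0,0,0],1],[[0,-2,17],[0,0,0],1],[[0,-2,26],[0,0,0],1],[[0,-2,35],[0,0,0],1],[[0,-2,44],[0,0,0],1]]'

```text
time: 9.2
tcp_pos: [521.8, 75.1, 128.4]
ee_rot: [[-0.983, 0.184, 0.0], [0.184, 0.983, 0.0], [-0.0, 0.0, -1.0]]
wrist_force: [-3.4, 0.3, 6.9]
width: -0.001
gripper_force: 3.1
```

Call:
send_rows --series '[[[0,0,10],[0,0,0],1],[[0,0,19],[0,0,0],1],[[0,0,27],[0,0,0],1],[[0,0,31],[0,0,0],1],[[0,0,31],[0,0,0],1]]'

```text
time: 9.7
tcp_pos: [524.2, 75.1, 98.4]
ee_rot: [[-0.983, 0.183, 0.005], [0.183, 0.983, 0.0], [-0.005, 0.001, -1.0]]
wrist_force: [2.5, 0.6, 6.0]
width: 0.001
gripper_force: 3.0
```

Call:
send_rows --series '[[[0,0,0],[0,0,0],1],[[0,0,0],[0,0,0],1],[[0,0,0],[0,0,0],1],[[0,0,0],[0,0,0],1],[[0,0,0],[0,0,0],1]]'

```text
time: 10.2
tcp_pos: [524.1, 75.2, 98.7]
ee_rot: [[-0.983, 0.183, 0.005], [0.183, 0.983, 0.0], [-0.005, 0.001, -1.0]]
wrist_force: [2.8, -1.2, 6.0]
width: -0.004
gripper_force: 3.0
```

Call:
send_rows --series '[[[0,0,0],[0,0,0],1],[[0,0,0],[0,0,0],1],[[0,0,0],[0,0,0],1],[[0,0,0],[0,0,0],1],[[0,0,0],[0,0,0],1]]'

```text
time: 10.7
tcp_pos: [524.1, 75.1, 98.8]
ee_rot: [[-0.983, 0.183, 0.005], [0.183, 0.983, 0.0], [-0.005, 0.001, -1.0]]
wrist_force: [2.3, -1.0, 5.4]
width: 0.003
gripper_force: 3.0
```

```bash
python3 - <<'E'
from h import *
import cv2
im2=env.camera("side"); s=env.read_state(); print(s["tcp_pos"],s["wrist_force"],s["time"])
cv2.imwrite("pics/t6.png",cv2.resize(im2[170:350,110:310,::-1],None,fx=3.3,fy=3.3,interpolation=cv2.INTER_CUBIC))
E
```

```text
[524.09248343  75.15061375  98.75415175] [ 0.60401413 -0.43311688  6.32245217] 10.75
```

View pics/t6.png

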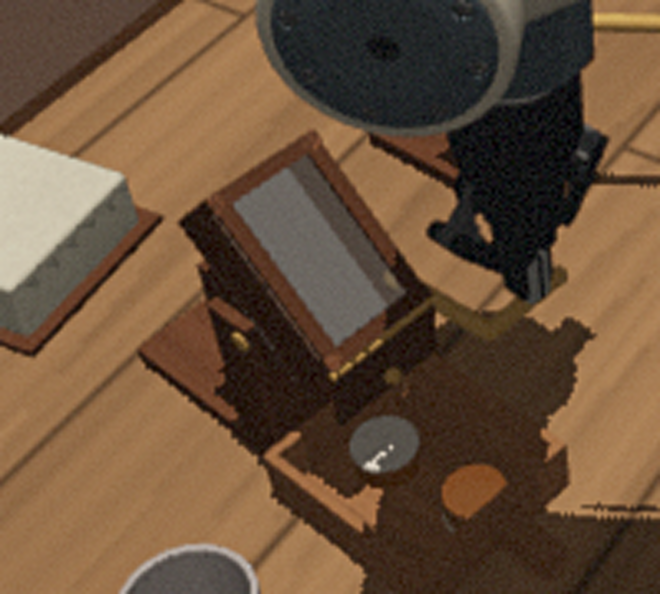

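Both pots are out in the tray, at (385,445) and (475,490), and the clear top shows the caddy empty. I ease the bar back up and clear away.

Call:
send_rows --series '[[[0,0,-8],[0,0,0],1],[[0,0,-16],[0,0,0],1],[[0,0,-24],[0,0,0],1],[[0,0,-32],[0,0,0],1],[[0,0,-40],[0,0,0],1]]'

```text
time: 11.25
tcp_pos: [522.3, 75.0, 138.2]
ee_rot: [[-0.983, 0.184, 0.001], [0.184, 0.983, -0.0], [-0.001, -0.0, -1.0]]
wrist_force: [1.5, -0.5, 2.3]
width: -0.003
gripper_force: 1.1
```

Call:
send_rows --series '[[[0,0,-8],[0,0,0],1],[[0,0,-16],[0,0,0],1],[[0,0,-25],[0,0,0],1],[[0,0,-50],[0,0,0],1],[[0,0,-90],[0,0,0],1]]'

```text
time: 11.75
tcp_pos: [520.0, 74.9, 225.7]
ee_rot: [[-0.983, 0.184, -0.007], [0.184, 0.983, -0.001], [0.006, -0.003, -1.0]]
wrist_force: [1.3, 0.5, -0.0]
width: -0.0
gripper_force: 0.0
```

Call:
send_rows --series '[[[40,-30,0],[0,0,0],1],[[80,-60,0],[0,0,0],1],[[120,-95,0],[0,0,0],1],[[160,-130,0],[0,0,0],1],[[188,-150,0],[0,0,0],1]]'

```text
time: 12.25
tcp_pos: [307.0, -38.9, 227.0]
ee_rot: [[-0.983, 0.184, -0.001], [0.184, 0.983, 0.0], [0.001, -0.0, -1.0]]
wrist_force: [0.0, -1.1, 1.8]
width: 0.003
gripper_force: 0.0
```

Call:
send_rows --series '[[[0,0,0],[0,0,0],1],[[0,0,0],[0,0,0],1],[[0,0,0],[0,0,0],1],[[0,0,0],[0,0,0],1],[[0,0,0],[0,0,0],1]]'

```text
time: 12.75
tcp_pos: [310.1, -37.5, 227.0]
ee_rot: [[-0.983, 0.184, -0.001], [0.184, 0.983, -0.0], [0.001, -0.001, -1.0]]
wrist_force: [-0.1, 0.0, -0.1]
width: -0.003
gripper_force: 0.0
```

```bash
python3 - <<'E'
from h import *
import cv2
im=env.camera("top")[:,:,::-1]; s=env.read_state(); print(s["tcp_pos"],s["wrist_force"],s["time"])
a=cv2.imread("pics/top0.png"); cv2.imwrite("pics/t7.png",im)
t4=cv2.imread("pics/t4.png"); cur=cv2.resize(im[90:270,180:330],None,fx=3.3,fy=3.3,interpolation=cv2.INTER_CUBIC)
def blobs(d,o):
    m=(d.max(2)>45).astype(np.uint8); n,l,st,ce=cv2.connectedComponentsWithStats(cv2.morphologyEx(m,cv2.MORPH_OPEN,np.ones((3,3))))
    for i in range(1,n):
        if st[i,4]>15: print(o,st[i].tolist(),ce[i].round(0).tolist())
print("vs t4 (crop px)"); blobs(cv2.absdiff(t4,cur),"c")
print("vs start"); blobs(cv2.absdiff(a,im)[:260],"f")
# grey (unsaturated) blobs in the tray region
h=cv2.cvtColor(cur,cv2.COLOR_BGR2HSV); m=((h[:,:,1]<90)&(h[:,:,2]>60)).astype(np.uint8)
n,l,st,ce=cv2.connectedComponentsWithStats(m)
print([(st[i].tolist()) for i in range(1,n) if st[i,4]>150])
E
```

```text
[310.05348396 -37.47762007 226.98683164] [ 0.48828576  0.40974584 -0.86101933] 12.8
vs t4 (crop px)
c [176, 154, 43, 20, 304] [200.0, 166.0]
c [147, 298, 69, 71, 3848] [182.0, 333.0]
c [181, 413, 30, 54, 567] [200.0, 446.0]
c [439, 558, 56, 36, 1018] [472.0, 579.0]
c [479, 584, 16, 10, 102] [489.0, 590.0]
vs start
f [199, 170, 27, 55, 498] [210.0, 196.0]
f [449, 174, 29, 86, 469] [462.0, 222.0]
f [462, 174, 36, 11, 230] [477.0, 180.0]
f [265, 178, 4, 13, 44] [267.0, 184.0]
f [225, 181, 31, 21, 429] [237.0, 192.0]
f [515, 180, 7, 4, 22] [518.0, 182.0]
f [502, 183, 15, 55, 334] [510.0, 208.0]
f [218, 198, 47, 60, 447] [243.0, 232.0]
f [223, 213, 21, 18, 265] [234.0, 221.0]
f [210, 217, 7, 7, 43] [213.0, 220.0]
f [200, 227, 21, 7, 78] [210.0, 230.0]
f [486, 237, 22, 8, 95] [496.0, 241.0]
f [332, 254, 44, 6, 215] [353.0, 257.0]
f [512, 255, 13, 5, 47] [518.0, 258.0]
[[109, 57, 127, 175, 15367], [148, 298, 67, 67, 3510], [438, 558, 57, 36, 1202]]
```

The caddy is level again, and the tumbler and tall caddy are unchanged. One pot lies flat in the tray at crop (182,333). I check numerically that the second is at about (200,446) and that the caddy is empty.

```bash
python3 - <<'E'
from h import *
import cv2
t4=cv2.imread("pics/t4.png"); im=cv2.imread("pics/t7.png"); cur=cv2.resize(im[90:270,180:330],None,fx=3.3,fy=3.3,interpolation=cv2.INTER_CUBIC)
d=cv2.GaussianBlur(cv2.absdiff(t4,cur),(5,5),0).max(2)
print("caddy");print(d[80:236:10,110:245:9])
print("tray2");print(d[390:490:8,120:250:8])
for x,y in [(182,333),(185,435),(195,446),(205,446),(170,440),(130,420)]: print((x,y),t4[y,x],cur[y,x])
a=cv2.imread("pics/side0.png");b=env.camera("side")[:,:,::-1]
d=cv2.GaussianBlur(cv2.absdiff(a,np.ascontiguousarray(b)),(3,3),0).max(2)
n,l,st,ce=cv2.connectedComponentsWithStats((d>25).astype(np.uint8))
print([st[i].tolist() for i in range(1,n) if st[i,4]>30 and st[i,0]<300])
h=cv2.cvtColor(np.ascontiguousarray(b),cv2.COLOR_BGR2HSV)
print("side S"); print(h[285:345:3,190:285:4,1])
E
```

```text
caddy
[[ 2  4  3  2  1  2  2  2  2  2  1  2  1  2  2]
 [ 4  2  5  3  3  2  2  1  5  3  1  1  3  3  2]
 [ 3  3  2  2  2  2  2 11 14 15 13  3  1  3  4]
 [ 3  2  6  4  1  3 12 16 16 16 19 16  8  2  4]
 [ 2  4  2  1  2 13 16 18 16 15 17 15 16  2  3]
 [ 3  6  4  1  2 13 18 17 12 14 16 17 17  7  3]
 [ 2  2  1  1  2 12 13 13 18 15 16 17  7  5  2]
 [ 1  2  2  2  2  7 15 15 19 17 16 15 30  5  3]
 [ 2  2  1  2  1  1 12 12 16 14  7 49 43  2  4]
 [ 4  1  2  3  1  1  1 15 55 64 58 30  3  4 10]
 [ 3  2  4  1  2 11 14 17 15  8  2  2  1  2  5]
 [ 1  2  1  2 13 17 17 18 16 14 11  4  2  3  6]
 [ 4  4  1 11 17 16 18 19 18 16 15  6  3  4  6]
 [ 3  3  2 12 15 18 16 18 17 16 13  5  3 16 13]
 [ 5  3  2  6 12 18 19 18 14 16 15  4  2  3  5]
 [ 1  4  1  2  6  2  2  1  6  6  6  5  4  6  2]]
tray2
[[  3   4   2   2   1   2   2   1   1   3   3   4   3   3   1   1   2]
 [  2   1   4   2   2   3   3   2   2   1   3   2   3   4   3   2   4]
 [  2   3   3   2   3  10  21  19  21   5   4   2   3   3   1   2   3]
 [  2   2   2   3  20  32  29  37  46  45  30   2   3   2   4   1   2]
 [  3   4   2  15  33  40  30  34  
[... 2243 characters left out ...]
30 131 208 172 146 139 153 150 145 141 146 140 147 165 178 167 146
  149 148 148 151 123 127]
 [123 129 148 166 157 171 146 147 149 143 150 141 142 147 130 164 147 154
  150 143 144 127 127 127]
 [131 134 135 130 128 179 173 157 151 148 138 143 145 151  49 146 141 179
  146 147 144 133 127 125]
 [127 134 127 129 124 138 128 143 147 146 142 145 144 144 146 157 152 119
  132 149 142 142 141 126]
 [132 132 125 134 128 131 109 150 149 143 151 144 150 153 133 171 194 159
  104 148 171 143 145 129]
 [135 124 127 133 128 122 131 109 132 150 148 146 151 152 157 128 154 135
  166 134 146 148 150 126]
 [130 134 129 128 130 135 129 125 148 134 146 145 150 141 148 203 134 125
  131 121 134 134 155 134]]
```

Both discs are gone from the caddy. The second is a full disc inside the tray walls, just turned over. Handing in.

```bash
python3 -c "
from workcell import env
print(env.job_done())"
```

```text
the job is handed in; nothing more can be done
None
```

The job is handed in at about 13 s of the 61 s: both honey pots are in the tray (one landed upside down), the tray stands squarely under the mouth, the honey caddy is back level after a tip of about 0.75 rad (estimated from how far the bar went down), and the tall caddy and tumbler show no change in the final pictures.

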